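# Stow the torque drivers in the clip rack

## Robot

A 6-joint arm with a two-finger parallel gripper is mounted at the origin on the work surface. World frame = base frame: x ahead of the robot, y to its left, z up, the work surface at z = 0. Lengths are in m, angles in degrees, forces in N, time in s.
With the tool pointing down it reaches from about 0.3 to 0.75 m from the base axis. Payload 8.5 kg.
Tool frame: the origin (TCP) lies midway between the tips of the shut fingers; the grasp point (between the pads) lies env.tcp_to_grasp behind it (env.tcp_to_grasp is the distance from the TCP to the grasp point, in m); z points along the fingers, y is the line along which they close (so a half turn about z gives the same grasp; the last joint's range is limited). The gripper opens to 85 mm and grips with 20 to 120 N. Pads are 22 mm wide; open, the fingers measure 114 mm over their backs; the gripper's body (76 mm by 85 mm) begins 54 mm behind the grasp point. The pads swing forward as they close: fully open they stand 13 mm farther back than shut.
Start: joints at [64.498, 21.807, 74.336, -0, 83.858, -12.336], TCP at [0.125, 0.536, 0.231] pointing down, gripper open.
Joint ranges: [-178.18, 178.18], [-50.72, 133.34], [12.68, 142.11], [-81.47, 261.47], [9.98, 163.14], [-165.26, 165.26]. Speed limits (degrees/s): [136.94, 136.94, 180, 180, 180, 180].

## Interface

Orientations are given as a 3x3 rotation matrix whose columns are the frame's x, y, z axes.
In Python, from rig import observe, optics, job, env gives the robot as it stands. The module is installed in compiled form; this text tells all that it offers.
- The arm moves only by the shell command python3 -m jog 'ROWS' [FORCE]. ROWS is JSON, a list of rows, each a list of 7 numbers: the turn, a rotation vector about the tool's x, y, z in rad, then the shift along the tool's x, y, z in m, then the opening in per cent of the stroke, from 0 (shut) to 100 (fully open). A call has 1 to 10 rows; each row shifts and turns the commanded pose from where the row before left it, along the tool's axes as they then stand; what a row does not reach is not made up. A row lasts 1/8 s, in which the tool goes at most 62.5 mm and 10.7 degrees, less where a joint would pass 70% of its speed; a pose out of reach is approached as far as the arm can. A call is refused whole if a number of a shift passes 0.0625 or a number of a turn 0.188, either way. A call with a gripper value outside its range is refused whole. The fingers move at their own pace and stop on an object; FORCE is the grip in N (left out, the last holds). Time passes only in rows, so rows that do not move let the fingers close. It gives the time, the measured TCP pose, the force, the opening and the grip force at its end, in the units of the state.
- observe(): the state, without advancing time (a new reading comes with each control period).
- optics.get_image(name): name is "scene" or "side" or "wrist"; returns a dict with "pixels" (420x560x3 uint8, red, green, blue), "mtx" (3x3 intrinsics, pixels), "dist_coeffs" ([k1, k2, p1, p2, k3] as OpenCV has them; the pictures are not rectified), "rvec" (rotation vector, rad) and "tvec" (3), from world to camera coordinates, as OpenCV has them. Camera axes: x right, y down, z forward; pixel columns grow to the right and rows downward; lengths in m; the calibration is good to about 2 mm. A picture is of the moment at which its call begins. There is no depth.
- job.close_job(): hands the job in; it is judged then, once.
The state is a dict: "time_s": time; "q": joint angles; "qvel": joint speeds; "joint_efforts": joint torques, N m; "position": TCP position; "tool_rot": TCP orientation; "ft_force": force on the tool from outside, world axes, zero at the start; "wrist_torque": the same for the moment, N m; "grip_width": finger opening in m; "gripper_force": force on a finger pad.
Only numpy, scipy, OpenCV 4.12 (cv2) and the standard library are available. Lean on these libraries where they do the work, as an engineer would, in place of code of your own. Each camera call takes 0.05 s, during which the arm holds its last target. There are 200 camera calls.

## Task

Put the torque drivers away in their clip rack: lay the red and the blue driver from the bench over the clips of their own colour, and press them and the yellow one, which was only laid on its clips, down until each snaps fully home in both of its clips. All bits must point away from you like the green one, which stays stowed, with the barrel centred on its two clips. Do not touch the two satellites and leave everything else on the bench where it is.

Things in the scene. Friction and masses are not known exactly. Their poses are not given: they have to be found in the camera images.
- red_driver_mid (a point): pencil-shaped torque driver 180 mm long: round barrel 22 mm in diameter and 120 mm long (black ends, red middle), then a grey nose and a thin steel bit 7 mm thick; 0.11 kg (may vary 20 %). This point: on its axis at the middle of the barrel, near the centre of mass; x axis along the tool towards the bit. Starts loose on the bench to the right of the rack, lying on its barrel (this point 11 mm above the bench).
- red_driver_tip (a point): End of the red driver's bit, on the axis, 120 mm from the barrel's middle.
- blue_driver_mid (a point): pencil-shaped torque driver 180 mm long: round barrel 22 mm in diameter and 120 mm long (black ends, blue middle), then a grey nose and a thin steel bit 7 mm thick; 0.11 kg (may vary 20 %). This point: on its axis at the middle of the barrel, near the centre of mass; x axis along the tool towards the bit. Starts loose on the bench to the right of the rack, lying on its barrel (this point 11 mm above the bench).
- blue_driver_tip (a point): End of the blue driver's bit, on the axis, 120 mm from the barrel's middle.
- yellow_driver_mid (a point): pencil-shaped torque driver 180 mm long: round barrel 22 mm in diameter and 120 mm long (black ends, yellow middle), then a grey nose and a thin steel bit 7 mm thick; 0.11 kg (may vary 20 %). This point: on its axis at the middle of the barrel, near the centre of mass; x axis along the tool towards the bit. Starts lying loose in the open mouths of its own yellow clips, bit pointing the right way, but not snapped in.
- yellow_driver_tip (a point): End of the yellow driver's bit, on the axis, 120 mm from the barrel's middle.
- green_driver_mid (a point): pencil-shaped torque driver 180 mm long: round barrel 22 mm in diameter and 120 mm long (black ends, green middle), then a grey nose and a thin steel bit 7 mm thick; 0.11 kg (may vary 20 %). This point: on its axis at the middle of the barrel, near the centre of mass; x axis along the tool towards the bit. Starts already stowed, snapped home in its green clips with its bit pointing away from the robot: the pattern for the others.
- green_driver_tip (a point): End of the green driver's bit, on the axis, 120 mm from the barrel's middle.
- red_clips: The red clip place, fixed: red slab 150 x 60 x 6 mm with two upward-opening spring clips, each 12 mm wide, centred 40 mm either side of its middle along x. Origin: centre of the slab's underside; x runs along a stowed driver towards where its bit must point (away from the robot), z up. A driver's axis is 49 mm above the origin when laid in the mouths, 31 mm when snapped home.
- blue_clips: The blue clip place, fixed: blue slab 150 x 60 x 6 mm with two upward-opening spring clips, each 12 mm wide, centred 40 mm either side of its middle along x. Origin: centre of the slab's underside; x runs along a stowed driver towards where its bit must point (away from the robot), z up. A driver's axis is 49 mm above the origin when laid in the mouths, 31 mm when snapped home.
- yellow_clips: The yellow clip place, fixed: yellow slab 150 x 60 x 6 mm with two upward-opening spring clips, each 12 mm wide, centred 40 mm either side of its middle along x. Origin: centre of the slab's underside; x runs along a stowed driver towards where its bit must point (away from the robot), z up. A driver's axis is 49 mm above the origin when laid in the mouths, 31 mm when snapped home.
- green_clips: The green clip place, fixed: green slab 150 x 60 x 6 mm with two upward-opening spring clips, each 12 mm wide, centred 40 mm either side of its middle along x. Origin: centre of the slab's underside; x runs along a stowed driver towards where its bit must point (away from the robot), z up. A driver's axis is 49 mm above the origin when laid in the mouths, 31 mm when snapped home.
- rack: Fixed aluminium plate 180 x 336 mm, 8 mm thick, origin at the centre of its underside, x as the clip places'. It carries the four places side by side in y, 80 mm apart, in an order that changes. Clip mouths are 34 mm wide at their tips, 52 mm above a place's origin. Pressed down at mid-barrel (12 to 20 N in all) a driver spreads the jaws and snaps past them onto black feet. Between the clips 60 mm are free.
- sat_tall: Two-unit satellite standing on its end, 100 x 100 x 227 mm, 2.2 kg, left of the rack; origin at the centre of its underside. Not to be touched.
- sat_small: One-unit satellite cube, 100 x 100 x 114 mm, 1.2 kg, at the back of the bench; origin at the centre of its underside. Not to be touched.
- tape: Roll of amber tape lying flat, 84 mm across, 19 mm high, origin at the centre of its underside; bystander.
- dish: Black dish 100 mm across, 30 mm high, origin at the centre of its underside; bystander.
- bottle: White bottle with blue cap, 64 mm across, 150 mm high, origin at the centre of its underside; bystander.
- brush: Cleaning brush 170 mm long lying on the bench near the robot, right-hand side; origin at its underside; bystander.
There are look-alikes about, which are no part of the job. What is shaped like the part that bears blue_driver_mid but pink is not meant.

How it is judged:
By the outcome, as a careful person would: the job done as asked, in the order asked, and still so for the second after the job is handed in, with the robot touching nothing.
It also fails if it takes over 64 s, if anything falls off the work surface, if the arm or the gripper's body presses on something with over 40 N, if the wrist force passes 120 N, or if a joint passes its speed limit or range.

## Working session

There is one attempt and no reset: what is moved stays moved. The work goes in short steps, Python scripts to look and compute and a shell command to move; the robot and the scene stay as the last step left them, time stands still between calls to the robot, and variables do not carry over. Pictures are saved under pics/ and viewed, at most 10 in all, crops included, and the job is handed in when it is done.

```bash
mkdir -p pics; python3 - <<'E'
from rig import observe, optics, env
import cv2,pickle
s=observe(); print(s['time_s'],s['position'],s['tool_rot'],s['grip_width'],env.tcp_to_grasp,s['ft_force'])
for n in ['scene','side','wrist']:
    d=optics.get_image(n); pickle.dump(d,open(f'pics/{n}0.pkl','wb'))
    cv2.imwrite(f'pics/{n}0.png',cv2.resize(d['pixels'][:,:,::-1],(800,600),interpolation=cv2.INTER_CUBIC))
    R=cv2.Rodrigues(d['rvec'])[0] if hasattr(d['rvec'],'shape') else None
    print(n,d['rvec'],d['tvec'],d['dist_coeffs'],d['mtx'])
E
```

```text
0.0 [0.12513613 0.53525569 0.23067039] [[-9.73714891e-01  2.27769236e-01 -6.97059699e-04]
 [ 2.27770034e-01  9.73713881e-01 -1.44546147e-03]
 [ 3.49505051e-04 -1.56623667e-03 -9.99998712e-01]] 0.08509701066391508 0.0187 [ 0.02167803 -0.84641835  0.49550007]
scene [ 1.9357713   1.44804756 -0.60736748] [-0.20445214 -0.3048942   1.63068617] [0.04502118 0.         0.         0.         0.        ] [[425.50933236   0.         277.93780407]
 [  0.         425.50933236 206.3025752 ]
 [  0.           0.           1.        ]]
side [ 2.45834109 -0.25840201  0.10606449] [-0.5080612   0.16107318  1.51447285] [-0.13807567  0.          0.          0.          0.        ] [[428.33882033   0.         276.46781101]
 [  0.         428.33882033 206.78772564]
 [  0.           0.           1.        ]]
wrist [-2.2750803  -1.80214866 -0.26279879] [-0.55000686 -0.03652242  0.37803499] [-0.05800498  0.          0.          0.          0.        ] [[364.19373146   0.         281.17962165]
 [  0.         364.19373146 213.91803025]
 [  0.           0.           1.        ]]
```

View pics/scene0.png

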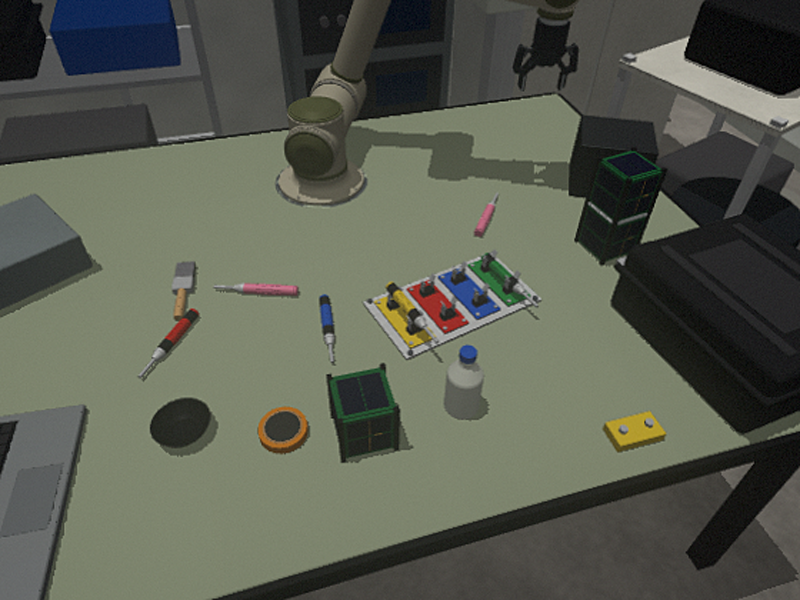

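View pics/side0.png

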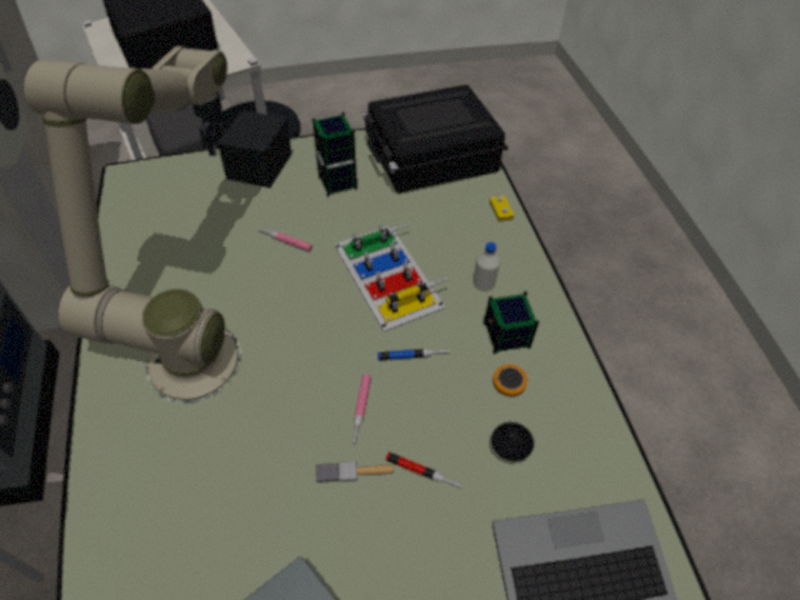

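The scene view shows four places, with yellow nearest the right-hand side, then red, blue and green. The blue driver is at about (327,328) and the red one at about (170,342). The side view agrees, so I'll do a coarse triangulation.

```bash
cat > h.py <<'E'
import numpy as np,cv2
def ray(d,uv):
    n=cv2.undistortPoints(np.array([[uv]],float),np.array(d['mtx']),np.array(d['dist_coeffs']))[0,0]
    R=cv2.Rodrigues(np.array(d['rvec'],float))[0]
    return -R.T@np.ravel(d['tvec']), R.T@np.array([n[0],n[1],1])
def onplane(d,uv,z):
    c,r=ray(d,uv); return c+r*(z-c[2])/r[2]
def proj(d,p):
    return cv2.projectPoints(np.array(p,float).reshape(-1,1,3),np.array(d['rvec'],float),np.array(d['tvec'],float),np.array(d['mtx']),np.array(d['dist_coeffs']))[0][:,0]
E
python3 - <<'E'
from h import *
import pickle
pts={'scene':{'platecorners':([(364,300),(409,357),(542,298),(492,252)],.008),'red butt/tip':([(193,314),(141,376)],.011),'blue':([(324,298),(333,361)],.011)},
'side':{'platecorners':([(337,243),(386,327),(443,306),(393,228)],.008),'red':([(389,457),(461,487)],.011),'blue':([(378,356),(449,352)],.011),'green sat corner':([(492,300)],.114)}}
for n in pts:
    d=pickle.load(open(f'pics/{n}0.pkl','rb'))
    for k,(l,z) in pts[n].items():
        P=np.array([onplane(d,np.array(u)*.7,z) for u in l]); print(n,k,P[:,:2].round(3).tolist(),P.mean(0).round(3))
    # colour blobs
    im=d['pixels']; hsv=cv2.cvtColor(im,cv2.COLOR_RGB2HSV)
    for c,m in {'red':((hsv[...,0]<6)|(hsv[...,0]>174))&(hsv[...,1]>190)&(hsv[...,2]>60),'blue':(abs(hsv[...,0].astype(int)-111)<8)&(hsv[...,1]>170)&(hsv[...,2]>60)}.items():
        N,L,S,C=cv2.connectedComponentsWithStats(m.astype('uint8'))
        for i in range(1,N):
            if S[i,4]>25: print(n,c,S[i,4],(C[i]/.7).round(),onplane(d,C[i],.013).round(3))
E
```

```text
scene platecorners [[0.484, -0.005], [0.661, 0.039], [0.583, 0.362], [0.411, 0.32]] [0.535 0.179 0.008]
scene red butt/tip [[0.43, -0.351], [0.569, -0.451]] [ 0.499 -0.401  0.011]
scene blue [[0.458, -0.085], [0.633, -0.104]] [ 0.545 -0.095  0.011]
scene red 126 [437. 313.] [0.569 0.129 0.013]
scene red 31 [443. 298.] [0.529 0.157 0.013]
scene blue 2826 [112.  27.] [-1.206 -0.548  0.013]
scene blue 321 [468. 295.] [0.537 0.211 0.013]
scene blue 62 [468. 351.] [0.682 0.152 0.013]
side platecorners [[0.417, 0.314], [0.495, -0.005], [0.657, 0.031], [0.588, 0.341]] [0.539 0.17  0.008]
side red [[0.429, -0.357], [0.567, -0.459]] [ 0.498 -0.408  0.011]
side blue [[0.457, -0.09], [0.633, -0.114]] [ 0.545 -0.102  0.011]
side green sat corner [[0.751, -0.053]] [ 0.751 -0.053  0.114]
side red 270 [393. 284.] [0.541 0.128 0.013]
side red 98 [410. 465.] [ 0.471 -0.387  0.013]
side blue 27 [490. 247.] [0.844 0.208 0.013]
side blue 248 [381. 264.] [0.524 0.206 0.013]
side blue 73 [401. 354.] [ 0.515 -0.097  0.013]
```

```bash
python3 - <<'E'
from h import *
import pickle
for n,l in {'side':[(342,117),(314,120),(354,130),(322,138)],'scene':[(600,175),(632,153),(662,165),(630,182)]}.items():
    d=pickle.load(open(f'pics/{n}0.pkl','rb'))
    print(n,[onplane(d,np.array(u)*.7,.227).round(3).tolist() for u in l])
d=pickle.load(open('pics/scene0.pkl','rb'));print('bottle top',onplane(d,np.array((468,353))*.7,.15).round(3),'brush',onplane(d,np.array((182,290))*.7,.01).round(3))
d=pickle.load(open('pics/wrist0.pkl','rb'));print('wristcam pos',ray(d,(280,210)))
E
```

```text
side [[0.49, 0.609, 0.227], [0.407, 0.611, 0.227], [0.514, 0.539, 0.227], [0.419, 0.52, 0.227]]
scene [[0.482, 0.498, 0.227], [0.425, 0.608, 0.227], [0.485, 0.641, 0.227], [0.522, 0.543, 0.227]]
bottle top [0.795 0.095 0.15 ] brush [ 0.349 -0.37   0.01 ]
wristcam pos (array([0.05476431, 0.55228773, 0.37246612]), array([ 0.26759631, -0.06666256, -0.96128796]))
```

```bash
python3 -m jog '[[0,0,0,-0.0437,-0.0368,0,100],[0,0,0,-0.0437,-0.0368,0,100],[0,0,0,-0.0437,-0.0368,0,100],[0,0,0,-0.0437,-0.0368,0,100],[0,0,0,-0.0437,-0.0368,0,100],[0,0,0,-0.0437,-0.0368,0,100],[0,0,0,-0.0294,-0.0466,0,100],[0,0,0,-0.0294,-0.0466,0,100],[0,0,0,-0.0294,-0.0466,0,100],[0,0,0,-0.0294,-0.0466,0,100]]' 60
python3 -m jog '[[0,0,0,-0.0294,-0.0466,0,100],[0,0,0,-0.0207,-0.0523,0,100],[0,0,0,-0.0207,-0.0523,0,100],[0,0,0,-0.0207,-0.0523,0,100],[0,0,0,-0.0207,-0.0523,0,100],[0,0,0,-0.0207,-0.0523,0,100],[0,0,0.13,-0.0207,-0.0523,0,100],[0,0,0.13,0,0,0,100],[0,0,0.14,0,0,0,100]]'
python3 - <<'E'
from rig import observe, optics
import cv2,pickle
s=observe(); print(s['time_s'],s['position'],s['tool_rot'].round(3),s['q'])
d=optics.get_image('wrist'); pickle.dump(d,open('pics/w1.pkl','wb'))
cv2.imwrite('pics/w1.png',cv2.resize(d['pixels'][:,:,::-1],(800,600),interpolation=cv2.INTER_CUBIC))
E
```

```text
time_s: 1.4
position: [0.4026, 0.0507, 0.2313]
tool_rot: [[-0.974, 0.228, 0.0], [0.228, 0.974, 0.0], [-0.0, 0.0, -1.0]]
ft_force: [1.2, -0.7, -0.4]
grip_width: 0.0854
gripper_force: 0.0
time_s: 2.52
position: [0.4696, -0.334, 0.2306]
tool_rot: [[-0.805, 0.593, -0.001], [0.593, 0.805, 0.001], [0.001, 0.0, -1.0]]
ft_force: [-0.2, 0.2, -0.1]
grip_width: 0.0857
gripper_force: 0.0
2.525 [ 0.46956236 -0.33403667  0.23060253] [[-0.805  0.593 -0.001]
 [ 0.593  0.805  0.001]
 [ 0.001  0.    -1.   ]] [-4.71935005e+01  2.45314499e+01  7.00372625e+01  2.14832046e-03
  8.55057878e+01 -1.00788752e+02]
```

View pics/w1.png

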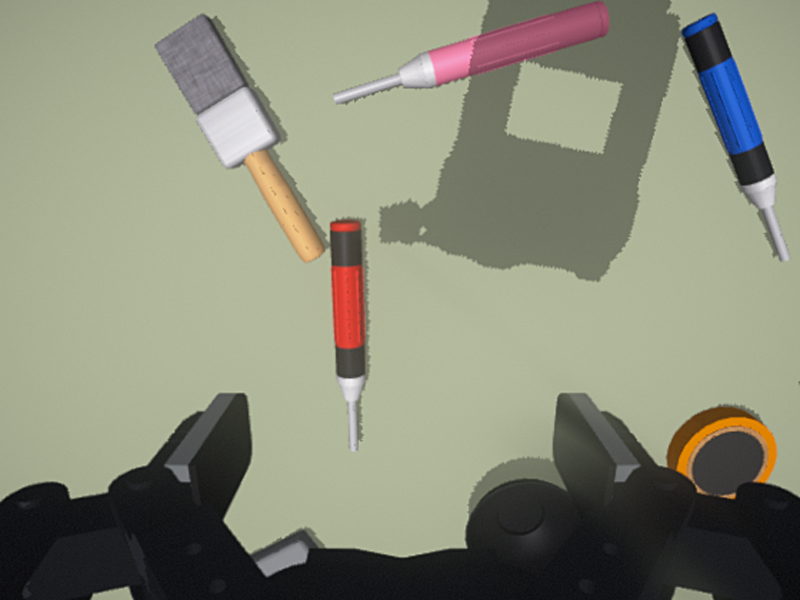

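The wrist view shows the red driver with its butt at (345,227) and tip at (353,450). The blue one has its butt at (702,22) and tip at (784,260). The brush handle ends close to the red butt, but the middle of the red barrel is clear.

```bash
cat > m.py <<'E'
from h import *
def drv(d,butt,tip,z=.011,sc=.7):
    a,b=[onplane(d,np.array(u)*sc,z) for u in (butt,tip)]
    v=(b-a);L=np.hypot(*v[:2]);v/=L
    m=(a+v*(L-.18)/2+v*.06); return m,np.degrees(np.arctan2(v[1],v[0])),L
def delta(s,target,z_tcp,axis_yaw):
    """tool shift and turn about z to bring closing line perpendicular to axis_yaw, tool x at axis_yaw+180"""
    R=s['tool_rot']; t=np.array([target[0],target[1],z_tcp])
    sh=R.T@(t-s['position'])
    yaw=np.degrees(np.arctan2(R[1,0],R[0,0])); dy=(axis_yaw+180-yaw+180)%360-180
    return sh.round(4), 'turn_z(rad)',round(-np.radians(dy),4)
E
python3 - <<'E'
from m import *
import pickle
from rig import observe
d=pickle.load(open('pics/w1.pkl','rb')); s=observe()
for n,b,t in [('red',(345,227),(353,450)),('blue',(702,22),(784,260))]:
    m,y,L=drv(d,b,t); print(n,m.round(4),y,L,delta(s,m,.004,y))
E
```

```text
red [ 0.4759 -0.3864  0.011 ] -36.23873738093505 0.1765419071684179 (array([-0.0367, -0.0386,  0.2267]), 'turn_z(rad)', np.float64(-0.0079))
blue [ 0.5184 -0.0926  0.011 ] -7.8074915999636545 0.17824700390846168 (array([0.1047, 0.2224, 0.2269]), 'turn_z(rad)', np.float64(-0.5041))
```

```bash
python3 -m jog '[[0,0,0,-0.0184,-0.0193,0.03,70],[0,0,0,-0.0184,-0.0193,0.03,70],[0,0,0,0,0,0.05,70],[0,0,0,0,0,0.05,70],[0,0,0,0,0,0.045,70],[0,0,0,0,0,0.02,70],[0,0,0,0,0,0,70]]'
```

```text
time_s: 3.45
position: [0.4763, -0.3855, 0.0049]
tool_rot: [[-0.809, 0.588, -0.002], [0.588, 0.809, 0.003], [0.003, 0.001, -1.0]]
ft_force: [0.0, 0.2, 1.3]
grip_width: 0.0597
gripper_force: 0.0
```

```bash
python3 -m jog '[[0,0,0,0,0,0,10],[0,0,0,0,0,0,10],[0,0,0,0,0,0,10],[0,0,0,0,0,0,10],[0,0,0,0,0,0,10]]' 80
```

```text
time_s: 4.08
position: [0.4772, -0.3868, 0.0079]
tool_rot: [[-0.808, 0.589, 0.002], [0.589, 0.808, -0.002], [-0.002, -0.001, -1.0]]
ft_force: [-1.2, 1.5, 5.6]
grip_width: 0.0187
gripper_force: 78.2
```

```bash
python3 -m jog '[[0,0,0,0,0,-0.03,10],[0,0,0,0,0,-0.05,10],[0,0,0,0,0,0,10]]'
python3 - <<'E'
from rig import optics
import cv2,pickle,numpy as np
out=[]
for n in ['wrist','scene']:
    d=optics.get_image(n); pickle.dump(d,open(f'pics/{n}2.pkl','wb'))
    out.append(d['pixels'][:,:,::-1])
a=cv2.resize(out[0],(533,400)); b=cv2.resize(out[1][180:300,50:210],(533,400),interpolation=cv2.INTER_CUBIC)
cv2.imwrite('pics/g2.png',cv2.resize(np.hstack([a,b]),(800,300)))
E
```

```text
time_s: 4.45
position: [0.4781, -0.3877, 0.0907]
tool_rot: [[-0.808, 0.589, 0.006], [0.589, 0.808, -0.007], [-0.008, -0.002, -1.0]]
ft_force: [-0.2, 0.7, -1.1]
grip_width: 0.0187
gripper_force: 78.5
```

View pics/g2.png

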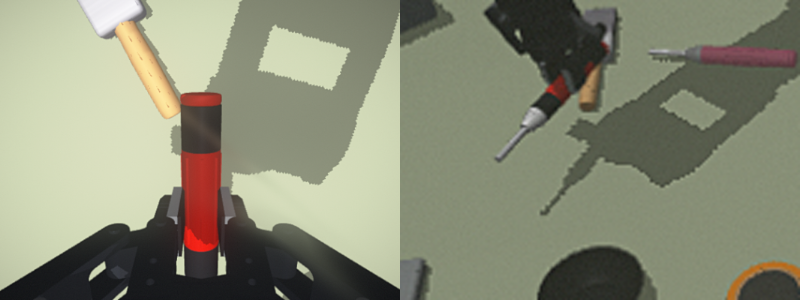

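The driver is lifted, with its butt at wrist (201,98) in the left panel and its tip at (497,158) in the right panel. I'll work out its pose in the hand.

```bash
python3 - <<'E'
from h import *
import pickle
from rig import observe
s=observe();R=s['tool_rot'];p=s['position']
def onv(d,uv):
    c,r=ray(d,uv); n=R[:,1]; return R.T@(c+r*(n@(p-c))/(n@r)-p)
d=pickle.load(open('pics/scene2.pkl','rb'))
for uv in [(88.8,243.2),(107,224.5),(104,228)]: print('tip/noseend in tool',onv(d,uv).round(4))
w=pickle.load(open('pics/wrist2.pkl','rb'))
for z in (.084,.09,.094,.1): print(z,(R.T@(onplane(w,(281,137),z)-p)).round(4))
# enlarge for later
cv2.imwrite('pics/g3.png',np.vstack([cv2.resize(d['pixels'][195:255,70:170,::-1],(800,480),interpolation=cv2.INTER_CUBIC)]))
E
```

```text
tip/noseend in tool [-0.1141  0.     -0.0048]
tip/noseend in tool [-0.0415  0.     -0.0014]
tip/noseend in tool [-0.0544  0.     -0.0009]
0.084 [0.0584 0.     0.0026]
0.09 [ 0.059   0.     -0.0034]
0.094 [ 0.0593  0.     -0.0074]
0.1 [ 0.0599  0.     -0.0134]
```

View pics/g3.png

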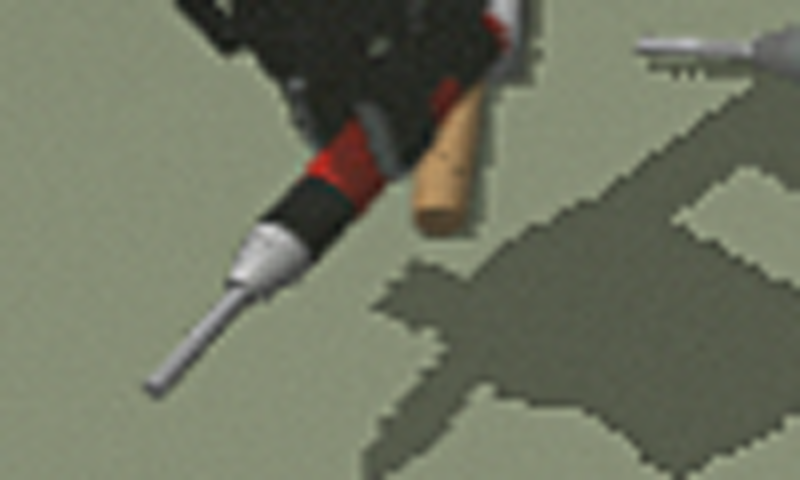

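```bash
python3 -m jog '[[0,0,-0.1734,0,0,-0.012,10],[0,0,-0.1734,0,0,-0.012,10],[0,0,-0.1734,0,0,-0.012,10],[0,0,-0.1734,0,0,-0.012,10],[0,0,-0.1734,0,0,-0.012,10],[0,0,0,0,0,0,10]]'
python3 -m jog '[[0,0,0,-0.019,0.0492,0,10],[0,0,0,-0.019,0.0492,0,10],[0,0,0,-0.019,0.0492,0,10],[0,0,0,-0.019,0.0492,0,10],[0,0,0,-0.019,0.0492,0,10],[0,0,0,-0.019,0.0492,0,10],[0,0,0,-0.019,0.0492,0,10],[0,0,0,-0.019,0.0492,0,10],[0,0,0,-0.019,0.0492,0,10],[0,0,0,-0.01,0.02,0,10]]'
python3 - <<'E'
from rig import observe, optics
import cv2,pickle
s=observe(); print(s['time_s'],s['position'],s['tool_rot'].round(3),s['q'])
d=optics.get_image('wrist'); pickle.dump(d,open('pics/w4.pkl','wb'))
cv2.imwrite('pics/w4.png',cv2.resize(d['pixels'][:,:,::-1],(800,600),interpolation=cv2.INTER_CUBIC))
E
```

```text
time_s: 5.3
position: [0.4767, -0.3862, 0.1457]
tool_rot: [[-0.972, -0.234, -0.0], [-0.234, 0.972, 0.0], [0.0, 0.001, -1.0]]
ft_force: [0.9, -0.1, -1.9]
grip_width: 0.0186
gripper_force: 78.3
time_s: 6.55
position: [0.5432, 0.1088, 0.1449]
tool_rot: [[-0.972, -0.233, -0.002], [-0.233, 0.972, 0.0], [0.002, 0.001, -1.0]]
ft_force: [-0.0, -1.1, -0.9]
grip_width: 0.0185
gripper_force: 78.6
6.55 [0.5432296  0.10875185 0.14490833] [[-0.972 -0.233 -0.002]
 [-0.233  0.972  0.   ]
 [ 0.002  0.001 -1.   ]] [-9.32233280e-01  2.66719710e+01  8.15710507e+01  1.77212467e-02
  7.18971651e+01 -1.04433695e+02]
```

View pics/w4.png

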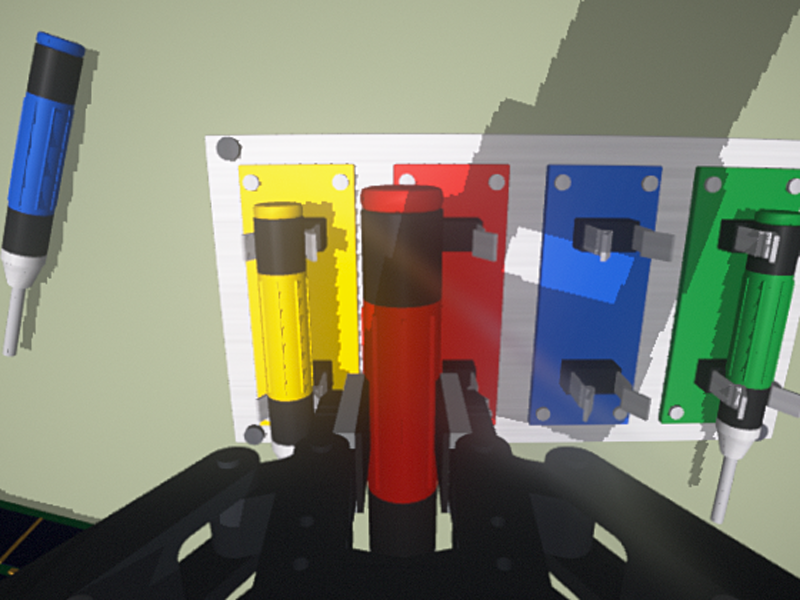

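The wrist view shows the whole rack. The slab corners are yellow (238,164) and (355,165), red (393,165) and (510,165), blue (547,166), (661,167) and (529,421), and green (696,168) and (662,422). Plate corners are (206,135) and (236,441). I'll fit the rack pose to these.

```bash
python3 - <<'E'
from m import *
import pickle,json
from scipy.optimize import least_squares
from rig import observe
s=observe(); R=s['tool_rot'];p=s['position']
d=pickle.load(open('pics/w4.pkl','rb'))
obs=[((238,164),(-.075,-.15,.014)),((355,165),(-.075,-.09,.014)),((393,165),(-.075,-.07,.014)),((510,165),(-.075,-.01,.014)),((547,166),(-.075,.01,.014)),((661,167),(-.075,.07,.014)),((696,168),(-.075,.09,.014)),((529,421),(.075,.01,.014)),((662,422),(.075,.09,.014)),((206,135),(-.09,-.168,.008)),((236,441),(.09,-.168,.008))]
U=np.array([o[0] for o in obs])*.7;M=np.array([o[1] for o in obs])
def tr(q,M):
    c,si=np.cos(q[2]),np.sin(q[2]);return np.c_[q[0]+c*M[:,0]-si*M[:,1],q[1]+si*M[:,0]+c*M[:,1],M[:,2]]
W=np.array([onplane(d,u,m[2]) for u,m in zip(U,M)])
r=least_squares(lambda q:(W-tr(q,M))[:,:2].ravel(),[.537,.174,.24],loss='soft_l1',f_scale=.002)
q=r.x;print('rack',q.round(4),np.degrees(q[2]),'res mm',((W-tr(q,M))[:,:2]*1e3).round(1).tolist())
c=tr(q,np.array([[0,-.12,0],[0,-.04,0],[0,.04,0],[0,.12,0]]));print(c.round(4))
json.dump(dict(q=q.tolist(),c=c.tolist()),open('rack.json','w'))
print('red: ',delta(s,c[1],.053,np.degrees(q[2])))
# held driver butt
for z in (.145,.149): print('held butt',(R.T@(onplane(d,np.array((402,198))*.7,z)-p)).round(4))
# yellow butt centre z~.057 & green .039 in rack frame
ro=lambda P:[(np.cos(q[2])*(P[0]-q[0])+np.sin(q[2])*(P[1]-q[1])).round(4),(-np.sin(q[2])*(P[0]-q[0])+np.cos(q[2])*(P[1]-q[1])).round(4)]
print('yellow butt',ro(onplane(d,np.array((277,212))*.7,.057)),'green',ro(onplane(d,np.array((777,218))*.7,.039)))
E
```

```text
rack [0.5363 0.1746 0.2351] 13.467525279853588 res mm [[-0.4, 1.1], [0.5, 1.1], [0.7, 0.5], [0.7, 0.1], [1.3, -0.8], [1.2, -1.2], [1.6, -2.3], [-3.4, -1.2], [-1.9, -0.3], [-0.2, 1.7], [-1.8, 0.8]]
[[0.5642 0.0579 0.    ]
 [0.5456 0.1357 0.    ]
 [0.5269 0.2135 0.    ]
 [0.5083 0.2913 0.    ]]
red:  (array([-0.0081,  0.0244,  0.0919]), 'turn_z(rad)', np.float64(0.0012))
held butt [ 0.0608 -0.0008  0.    ]
held butt [ 0.0611 -0.0008 -0.004 ]
yellow butt [np.float64(-0.0554), np.float64(-0.1201)] green [np.float64(-0.0516), np.float64(0.1183)]
```

```bash
python3 -m jog '[[0,0,0,-0.011,0.025,0,10],[0,0,0,0,0,0.04,10],[0,0,0,0,0,0.025,10],[0,0,0,0,0,0,10]]'
python3 - <<'E'
from m import *
import json
from rig import observe
s=observe();r=json.load(open('rack.json'));print(delta(s,r['c'][1],.053,np.degrees(r['q'][2])),s['q'].round(1))
E
```

```text
time_s: 7.1
position: [0.5474, 0.1325, 0.079]
tool_rot: [[-0.973, -0.232, -0.006], [-0.232, 0.973, -0.0], [0.005, 0.001, -1.0]]
ft_force: [0.6, 1.0, -0.9]
grip_width: 0.0182
gripper_force: 78.6
(array([0.0009, 0.0035, 0.026 ]), 'turn_z(rad)', np.float64(-0.0008)) [   1.6   32.    84.6   -0.    63.7 -101.8]
```

```bash
python3 -m jog '[[0,0,0,-0.002,0.004,0,10],[0,0,0,0,0,0.013,10],[0,0,0,0,0,0.011,10],[0,0,0,0,0,0,10]]'
python3 - <<'E'
from m import *
import json,pickle
from rig import observe,optics
s=observe();r=json.load(open('rack.json'));print(delta(s,r['c'][1],.035,np.degrees(r['q'][2])),s['ft_force'])
out=[]
for n,(a,b,c,e) in {'wrist':(80,350,150,560),'scene':(170,255,250,385)}.items():
    d=optics.get_image(n);pickle.dump(d,open(f'pics/{n}5.pkl','wb'))
    out.append(cv2.resize(d['pixels'][a:b,c:e,::-1],(400,300),interpolation=cv2.INTER_CUBIC))
cv2.imwrite('pics/l5.png',np.hstack(out))
E
```

```text
time_s: 7.6
position: [0.5494, 0.1372, 0.0564]
tool_rot: [[-0.972, -0.235, -0.002], [-0.235, 0.972, -0.0], [0.002, 0.0, -1.0]]
ft_force: [0.3, -0.4, -0.1]
grip_width: 0.019
gripper_force: 78.8
(array([ 0.004 , -0.0005,  0.0214]), 'turn_z(rad)', np.float64(0.0019)) [ 0.34922805 -0.36236195 -0.08064515]
```

View pics/l5.png

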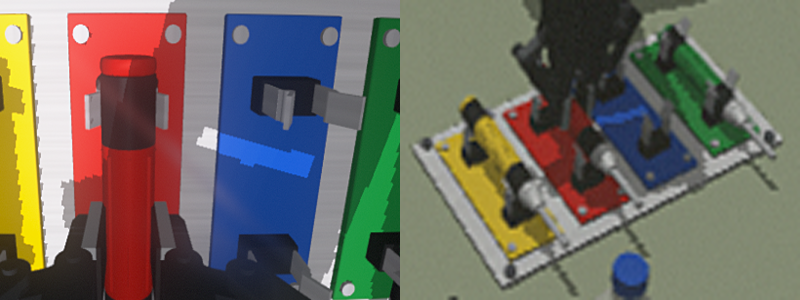

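```bash
python3 -m jog '[[0,0,0,0.002,0,0.003,10],[0,0,0,0,0,0.004,10],[0,0,0,0,0,0.004,10],[0,0,0,0,0,0,10]]' 100; python3 -m jog '[[0,0,0,0,0,0.004,10],[0,0,0,0,0,0.003,10],[0,0,0,0,0,0,10]]'; python3 -m jog '[[0,0,0,0,0,0.003,10],[0,0,0,0,0,0.002,10],[0,0,0,0,0,0,10]]'
```

```text
time_s: 8.2
position: [0.548, 0.1368, 0.046]
tool_rot: [[-0.972, -0.235, 0.0], [-0.235, 0.972, -0.0], [-0.0, -0.0, -1.0]]
ft_force: [2.7, -1.7, -2.2]
grip_width: 0.0179
gripper_force: 99.2
time_s: 8.57
position: [0.5472, 0.1368, 0.0385]
tool_rot: [[-0.972, -0.235, -0.002], [-0.235, 0.972, -0.0], [0.002, 0.0, -1.0]]
ft_force: [0.5, -1.6, -4.9]
grip_width: 0.0179
gripper_force: 98.9
time_s: 8.95
position: [0.5478, 0.1369, 0.0359]
tool_rot: [[-0.972, -0.235, 0.001], [-0.235, 0.972, -0.0], [-0.001, -0.0, -1.0]]
ft_force: [-6.1, -3.3, 14.6]
grip_width: 0.0178
gripper_force: 101.5
```

```bash
python3 -m jog '[[0,0,0,0,0,0.002,10],[0,0,0,0,0,0,10]]'; python3 -m jog '[[0,0,0,0,0,-0.003,55],[0,0,0,0,0,0,55],[0,0,0,0,0,0,55],[0,0,0,0,0,-0.04,55],[0,0,0,0,0,-0.06,55],[0,0,0,0,0,0,55]]'
python3 - <<'E'
from m import *
import json,pickle
from rig import observe,optics
s=observe()
out=[]
for n,(a,b,c,e) in {'wrist':(0,420,0,560),'scene':(170,255,250,385)}.items():
    d=optics.get_image(n);pickle.dump(d,open(f'pics/{n}6.pkl','wb'))
    out.append(cv2.resize(d['pixels'][a:b,c:e,::-1],(400,300),interpolation=cv2.INTER_CUBIC))
cv2.imwrite('pics/l6.png',np.hstack(out))
print(delta(s,[.5184,-.0926],.003,-7.81))
E
```

```text
time_s: 9.2
position: [0.5479, 0.1369, 0.0357]
tool_rot: [[-0.972, -0.235, 0.002], [-0.235, 0.972, -0.0], [-0.002, -0.001, -1.0]]
ft_force: [-11.4, -4.0, 32.3]
grip_width: 0.0176
gripper_force: 103.5
time_s: 9.95
position: [0.5498, 0.1371, 0.1393]
tool_rot: [[-0.972, -0.235, 0.008], [-0.235, 0.972, 0.0], [-0.008, -0.001, -1.0]]
ft_force: [-0.6, 0.3, -0.6]
grip_width: 0.0468
gripper_force: 0.0
(array([ 0.0857, -0.2157,  0.1359]), 'turn_z(rad)', np.float64(0.3737))
```

View pics/l6.png

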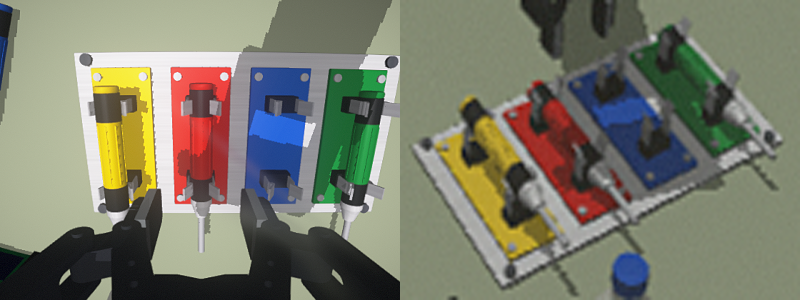

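Red sits in both clips: its butt is at (200,84) and tip at (202,251), level with the green one. I'll check the centring numerically.

```bash
python3 - <<'E'
from m import *
import json,pickle
r=json.load(open('rack.json'));q=r['q']
d=pickle.load(open('pics/wrist6.pkl','rb'))
def W(x,y,z): c,s=np.cos(q[2]),np.sin(q[2]);return [q[0]+c*x-s*y,q[1]+s*x+c*y,z]
for n,y in [('yel',-.12),('red',-.04),('blue',.04),('green',.12)]:
    za=.057 if n=='yel' else .039
    print(n,'butt top/axis, bit tip, slab near/far edge, mid top:',(proj(d,[W(-.06,y,za+.011),W(-.06,y,za),W(.12,y,za),W(-.075,y,.014),W(.075,y,.014)])/1.4).round(0).tolist())
hsv=cv2.cvtColor(d['pixels'],cv2.COLOR_RGB2HSV)
im=d['pixels']
for n,x in [('yel',110),('red',201),('green',374)]:
    col=im[100:350,int(x*1.4)-2:int(x*1.4)+3].mean(1)
    print(n,[(i+100,c.astype(int).tolist()) for i,c in enumerate(col) if 10<=i<=38 and i%2==0])
E
```

```text
yel butt top/axis, bit tip, slab near/far edge, mid top: [[100.0, 85.0], [105.0, 85.0], [124.0, 262.0], [119.0, 67.0], [131.0, 204.0]]
red butt top/axis, bit tip, slab near/far edge, mid top: [[200.0, 84.0], [200.0, 84.0], [200.0, 252.0], [200.0, 67.0], [200.0, 205.0]]
blue butt top/axis, bit tip, slab near/far edge, mid top: [[293.0, 85.0], [289.0, 84.0], [272.0, 251.0], [282.0, 67.0], [270.0, 204.0]]
green butt top/axis, bit tip, slab near/far edge, mid top: [[381.0, 86.0], [373.0, 86.0], [342.0, 250.0], [360.0, 69.0], [338.0, 204.0]]
yel [(110, [247, 234, 56]), (112, [247, 234, 56]), (114, [247, 234, 54]), (116, [247, 234, 52]), (118, [252, 239, 51]), (120, [138, 118, 54]), (122, [223, 190, 44]), (124, [220, 189, 42]), (126, [218, 187, 42]), (128, [217, 185, 42]), (130, [154, 131, 51]), (132, [85, 77, 65]), (134, [88, 80, 64]), (136, [88, 78, 63]), (138, [87, 79, 63])]
red [(110, [243, 78, 73]), (112, [243, 77, 72]), (114, [245, 76, 72]), (116, [131, 54, 53]), (118, [237, 65, 60]), (120, [240, 73, 69]), (122, [233, 63, 59]), (124, [231, 57, 53]), (126, [117, 65, 66]), (128, [102, 82, 85]), (130, [102, 80, 82]), (132, [102, 79, 82]), (134, [101, 79, 82]), (136, [100, 78, 81]), (138, [101, 79, 82])]
green [(110, [35, 153, 69]), (112, [34, 152, 70]), (114, [35, 153, 69]), (116, [36, 153, 70]), (118, [34, 152, 70]), (120, [36, 153, 70]), (122, [36, 153, 70]), (124, [35, 153, 70]), (126, [36, 156, 72]), (128, [26, 64, 36]), (130, [31, 93, 47]), (132, [30, 94, 47]), (134, [31, 95, 48]), (136, [29, 94, 46]), (138, [37, 42, 39])]
```

```bash
python3 - <<'E'
from m import *
import pickle
from rig import observe
d=pickle.load(open('pics/w4.pkl','rb'))
m,y,L=drv(d,(60,38),(10,354));print(m,y,L,delta(observe(),m,.003,y))
E
```

```text
[ 0.51618511 -0.09318667  0.011     ] -6.341995904075362 0.17941551556861549 (array([ 0.0847, -0.2163,  0.1321]), 'turn_z(rad)', np.float64(0.3479))
```

```bash
python3 -m jog '[[0,0,0,0.017,-0.0432,0,70],[0,0,0,0.017,-0.0432,0,70],[0,0,0,0.017,-0.0432,0,70],[0,0,0,0.017,-0.0432,0,70],[0,0,0,0.017,-0.0432,0,70],[0,0,0.18,0,0,0,70],[0,0,0.18,0,0,0,70],[0,0,0,0,0,0.03,70]]'
python3 - <<'E'
from m import *
from rig import observe,optics
import pickle
s=observe();print(delta(s,[.5173,-.0929],.003,-7.1))
d=optics.get_image('wrist');pickle.dump(d,open('pics/w7.pkl','wb'))
cv2.imwrite('pics/w7.png',cv2.resize(d['pixels'][:,:,::-1],(800,600),interpolation=cv2.INTER_CUBIC))
E
```

```text
time_s: 11.05
position: [0.5164, -0.0933, 0.1048]
tool_rot: [[-0.992, 0.125, 0.001], [0.125, 0.992, -0.0], [-0.001, -0.0, -1.0]]
ft_force: [0.7, -0.0, -0.4]
grip_width: 0.0599
gripper_force: 0.0
(array([-0.0008,  0.0006,  0.1018]), 'turn_z(rad)', np.float64(-0.0012))
```

View pics/w7.png

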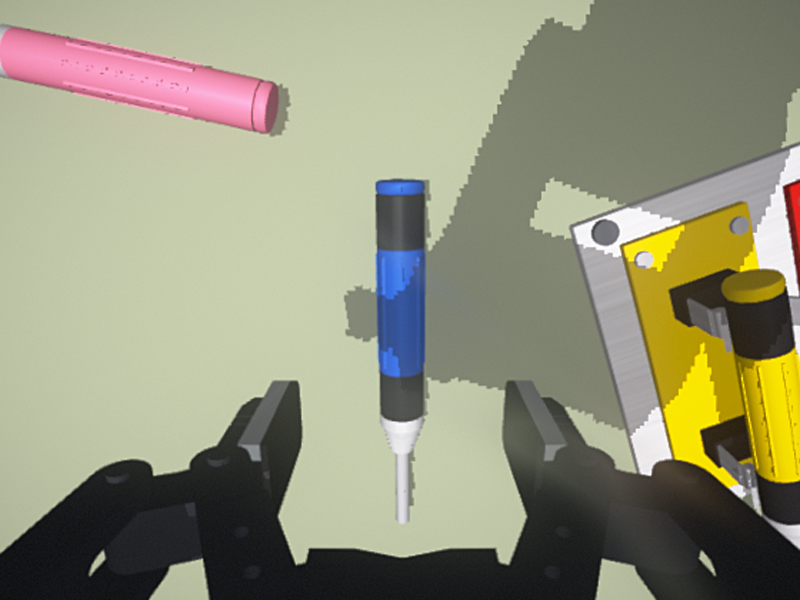

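The blue driver's butt is at (400,181) and its tip at (403,523), well aligned between the open fingers.

```bash
python3 - <<'E'
from m import *
from rig import observe
import pickle
d=pickle.load(open('pics/w7.pkl','rb'))
m,y,L=drv(d,(400,181),(403,523));print(m,y,L,delta(observe(),m,.003,y))
E
```

```text
[ 0.51769817 -0.09339825  0.011     ] -6.780666439881881 0.18157022644626497 (array([-0.0045, -0.0008,  0.0972]), 'turn_z(rad)', np.float64(-0.0052))
```

```bash
python3 -m jog '[[0,0,0,-0.004,-0.001,0.045,70],[0,0,0,0,0,0.035,70],[0,0,0,0,0,0.017,70],[0,0,0,0,0,0,70]]'; python3 -m jog '[[0,0,0,0,0,0,10],[0,0,0,0,0,0,10],[0,0,0,0,0,0,10],[0,0,0,0,0,0,10],[0,0,0,0,0,0,10]]' 80
python3 -m jog '[[0,0,0,0,0,-0.03,10],[0,0,0,0,0,-0.05,10],[0,0,0,0,0,-0.055,10],[0,0,-0.18,0,0,0,10],[0,0,-0.175,0,0,0,10],[0,0,0,0,0,0,10]]'
python3 - <<'E'
from m import *
from rig import observe
import json
r=json.load(open('rack.json'));s=observe();print(delta(s,r['c'][2],.053,np.degrees(r['q'][2])))
E
```

```text
time_s: 11.6
position: [0.5187, -0.094, 0.0066]
tool_rot: [[-0.992, 0.122, -0.004], [0.122, 0.992, 0.002], [0.005, 0.001, -1.0]]
ft_force: [-0.2, -0.4, 0.7]
grip_width: 0.0596
gripper_force: 0.0
time_s: 12.22
position: [0.5202, -0.0946, 0.0095]
tool_rot: [[-0.992, 0.122, 0.002], [0.122, 0.992, -0.001], [-0.002, -0.001, -1.0]]
ft_force: [-1.1, 0.6, 5.5]
grip_width: 0.0185
gripper_force: 78.2
time_s: 12.98
position: [0.5197, -0.0945, 0.1437]
tool_rot: [[-0.974, -0.229, 0.0], [-0.229, 0.974, -0.0], [-0.0, -0.0, -1.0]]
ft_force: [-0.8, -0.6, -0.6]
grip_width: 0.0182
gripper_force: 78.7
(array([-0.0774,  0.2982,  0.0906]), 'turn_z(rad)', np.float64(-0.0044))
```

```bash
python3 -m jog '[[0,0,0,-0.0133,0.0497,0,10],[0,0,0,-0.0133,0.0497,0,10],[0,0,0,-0.0133,0.0497,0,10],[0,0,0,-0.0133,0.0497,0,10],[0,0,0,-0.0133,0.0497,0,10],[0,0,0,-0.0133,0.0497,0,10],[0,0,-0.004,0,0,0.035,10],[0,0,0,0,0,0.025,10],[0,0,0,0,0,0,10]]'
python3 - <<'E'
from m import *
from rig import observe,optics
import json
r=json.load(open('rack.json'));s=observe();print(delta(s,r['c'][2],.053,np.degrees(r['q'][2])))
d=optics.get_image('wrist')
import pickle;pickle.dump(d,open('pics/w8.pkl','wb'))
R=s['tool_rot'];p=s['position']
im=d['pixels'].astype(int)
m=(im[...,2]>im[...,0]*1.8)&(im[...,2]>90); m[:,:230]=0;m[:,330:]=0
# butt: sharp end & width on black ring section: print row transitions at col 281
for y in range(90,200,4): print(y,im[y,278:284].mean(0).astype(int).tolist(),end=' ')
E
```

```text
time_s: 14.1
position: [0.5279, 0.2139, 0.0819]
tool_rot: [[-0.973, -0.231, -0.004], [-0.231, 0.973, -0.001], [0.004, 0.0, -1.0]]
ft_force: [0.3, 0.0, -0.3]
grip_width: 0.0183
gripper_force: 78.8
(array([ 0.0009, -0.0002,  0.0289]), 'turn_z(rad)', np.float64(-0.0018))
90 [235, 233, 237] 94 [235, 233, 237] 98 [246, 241, 237] 102 [79, 136, 239] 106 [77, 135, 238] 110 [76, 134, 238] 114 [75, 133, 238] 118 [73, 132, 238] 122 [71, 131, 238] 126 [70, 130, 239] 130 [45, 62, 109] 134 [50, 82, 156] 138 [49, 82, 157] 142 [46, 79, 154] 146 [40, 67, 133] 150 [50, 55, 72] 154 [51, 54, 72] 158 [51, 54, 72] 162 [50, 54, 72] 166 [50, 55, 74] 170 [53, 57, 78] 174 [54, 59, 82] 178 [55, 60, 84] 182 [54, 59, 82] 186 [52, 56, 78] 190 [51, 54, 74] 194 [48, 52, 69] 198 [47, 50, 67]
```

```bash
python3 -m jog '[[0,0,0,-0.0015,0,0.015,10],[0,0,0,0,0,0.008,10],[0,0,0,0,0,0,10]]' 100;  python3 -m jog '[[0,0,0,0,0,0.005,10],[0,0,0,0,0,0.005,10],[0,0,0,0,0,0.004,10],[0,0,0,0,0,0,10]]'; python3 -m jog '[[0,0,0,0,0,0.004,10],[0,0,0,0,0,0.003,10],[0,0,0,0,0,0,10]]'
```

```text
time_s: 14.52
position: [0.5301, 0.2142, 0.0598]
tool_rot: [[-0.972, -0.234, -0.001], [-0.234, 0.972, -0.0], [0.001, 0.0, -1.0]]
ft_force: [-0.1, 0.9, -1.8]
grip_width: 0.0175
gripper_force: 100.0
time_s: 15.02
position: [0.5307, 0.2144, 0.0462]
tool_rot: [[-0.972, -0.234, 0.001], [-0.234, 0.972, 0.0], [-0.001, -0.0, -1.0]]
ft_force: [3.5, -0.1, -2.5]
grip_width: 0.0177
gripper_force: 100.2
time_s: 15.4
position: [0.5297, 0.2143, 0.0386]
tool_rot: [[-0.972, -0.234, -0.002], [-0.234, 0.972, -0.0], [0.002, 0.0, -1.0]]
ft_force: [-0.2, -1.7, -3.2]
grip_width: 0.0172
gripper_force: 100.1
```

```bash
python3 -m jog '[[0,0,0,0,0,0.003,10],[0,0,0,0,0,0.001,10],[0,0,0,0,0,0,10]]'; python3 -m jog '[[0,0,0,0,0,0.002,10],[0,0,0,0,0,0,10]]'
```

```text
time_s: 15.78
position: [0.5302, 0.2144, 0.0374]
tool_rot: [[-0.972, -0.234, 0.001], [-0.234, 0.972, -0.0], [-0.001, -0.0, -1.0]]
ft_force: [-7.0, -3.5, 19.0]
grip_width: 0.0179
gripper_force: 102.8
time_s: 16.02
position: [0.5303, 0.2144, 0.0372]
tool_rot: [[-0.972, -0.234, 0.002], [-0.234, 0.972, -0.0], [-0.002, -0.001, -1.0]]
ft_force: [-13.7, -5.1, 36.3]
grip_width: 0.0177
gripper_force: 104.8
```

```bash
python3 -m jog '[[0,0,0,0,0,-0.003,55],[0,0,0,0,0,0,55],[0,0,0,0,0,0,55],[0,0,0,0,0,-0.045,55],[0,0,0,0,0,-0.055,55],[0,0,0,0,-0.0535,0,55],[0,0,0,0,-0.0535,0,55],[0,0,0,0,-0.0535,0,55],[0,0,0,0,0,0,55]]'
python3 - <<'E'
from m import *
from rig import observe,optics
import json,pickle
r=json.load(open('rack.json'));q=r['q'];s=observe();print(delta(s,r['c'][0],.054,np.degrees(q[2])))
d=optics.get_image('wrist');pickle.dump(d,open('pics/w9.pkl','wb'))
c,si=np.cos(q[2]),np.sin(q[2]);W=lambda x,y,z:[q[0]+c*x-si*y,q[1]+si*x+c*y,z]
P=[W(-.06,y,z) for y,z in [(-.12,.068),(-.04,.05),(.04,.05)]]+[W(.12,-.12,.057)]
uv=proj(d,P);print(uv.round())
im=d['pixels'][:,:,::-1].copy()
for u in uv: cv2.drawMarker(im,tuple(int(v) for v in u.round()),(255,0,255),cv2.MARKER_CROSS,9,1)
cv2.imwrite('pics/w9.png',cv2.resize(im,(800,600),interpolation=cv2.INTER_CUBIC))
E
```

```text
time_s: 17.15
position: [0.5687, 0.0552, 0.1358]
tool_rot: [[-0.973, -0.23, -0.0], [-0.23, 0.973, -0.0], [0.0, -0.0, -1.0]]
ft_force: [-0.4, 0.2, 0.2]
grip_width: 0.0473
gripper_force: 0.0
(array([0.0037, 0.0037, 0.0818]), 'turn_z(rad)', np.float64(-0.0034))
[[287. 122.]
 [417. 120.]
 [541. 122.]
 [287. 374.]]
```

View pics/w9.png

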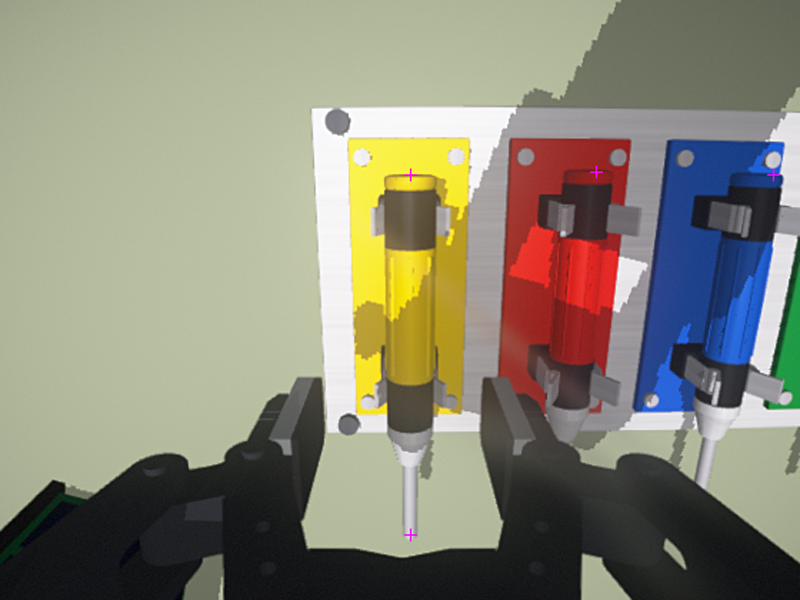

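All three drivers line up with the predicted marks: yellow butt (410,175) and tip (410,535), red (596,172), blue (773,175). Now I'll grip yellow and press it.

```bash
python3 -m jog '[[0,0,-0.003,0.0037,0.0037,0.04,60],[0,0,0,0,0,0.03,60],[0,0,0,0,0,0.01,60],[0,0,0,0,0,0,60]]'; python3 -m jog '[[0,0,0,0,0,0,10],[0,0,0,0,0,0,10],[0,0,0,0,0,0,10],[0,0,0,0,0,0,10],[0,0,0,0,0,0,10]]' 80
```

```text
time_s: 17.7
position: [0.5634, 0.0617, 0.0564]
tool_rot: [[-0.971, -0.238, -0.0], [-0.238, 0.971, 0.0], [0.0, 0.0, -1.0]]
ft_force: [0.8, -0.1, -0.0]
grip_width: 0.0511
gripper_force: 0.0
time_s: 18.32
position: [0.5645, 0.0602, 0.0578]
tool_rot: [[-0.972, -0.237, 0.003], [-0.237, 0.972, -0.002], [-0.003, -0.002, -1.0]]
ft_force: [-0.2, -5.0, 5.5]
grip_width: 0.0175
gripper_force: 78.6
```

```bash
python3 -m jog '[[0,0,0,0,-0.003,0.004,10],[0,0,0,0,0,0.005,10],[0,0,0,0,0,0.004,10],[0,0,0,0,0,0,10]]' 100; python3 -m jog '[[0,0,0,0,0,0.004,10],[0,0,0,0,0,0.003,10],[0,0,0,0,0,0,10]]'
```

```text
time_s: 18.82
position: [0.5642, 0.0581, 0.0431]
tool_rot: [[-0.972, -0.237, 0.0], [-0.237, 0.972, -0.0], [-0.0, -0.0, -1.0]]
ft_force: [0.9, -0.9, -3.4]
grip_width: 0.0164
gripper_force: 98.4
time_s: 19.2
position: [0.5643, 0.0581, 0.0396]
tool_rot: [[-0.971, -0.237, 0.002], [-0.237, 0.971, -0.001], [-0.002, -0.001, -1.0]]
ft_force: [-10.1, -0.6, 31.2]
grip_width: 0.0166
gripper_force: 104.9
```

```bash
python3 -m jog '[[0,0,0,0,0,-0.003,55],[0,0,0,0,0,0,55],[0,0,0,0,0,0,55],[0,0,0,0,0,-0.045,55],[0,0,0,0,0,-0.055,55],[0,0,0,0,0.04,0,55],[0,0,0,0,0.04,0,55],[0,0,0,0,0,0,55],[0,0,0,0,0,0,55]]'
python3 - <<'E'
from m import *
from rig import observe,optics
import json,pickle
r=json.load(open('rack.json'));q=r['q'];d=optics.get_image('wrist')
c,si=np.cos(q[2]),np.sin(q[2]);W=lambda x,y,z:[q[0]+c*x-si*y,q[1]+si*x+c*y,z]
hsv=cv2.cvtColor(d['pixels'],cv2.COLOR_RGB2HSV).astype(int);im=d['pixels'].astype(int)
for n,y in [('yel',-.12),('red',-.04),('blue',.04),('green',.12)]:
    for z in (.039,.057):
        for x in (-.05,-.02):   # driver width across: dark band at -.05
            uv=proj(d,[W(x,y-.011,z),W(x,y+.011,z)]); print(n,z,x,'pred edges',uv[:,0].round(1),'row',uv[0,1].round())
    v=int(proj(d,[W(-.05,y,.039)])[0,1].round())
    u0=int(proj(d,[W(-.05,y,.039)])[0,0]); row=im[v-1:v+2].mean(0)
    dark=[u for u in range(max(0,u0-45),min(560,u0+45)) if row[u].max()<120]
    print(n,'dark cols',dark[:1],dark[-1:],len(dark), 'butt->', [(k,im[k,u0].tolist()) for k in range(v-22,v,3)])
E
```

```text
time_s: 20.32
position: [0.5453, 0.1355, 0.139]
tool_rot: [[-0.971, -0.237, -0.0], [-0.237, 0.971, -0.0], [0.001, -0.0, -1.0]]
ft_force: [-0.1, -0.6, -0.8]
grip_width: 0.0472
gripper_force: 0.0
yel 0.039 -0.05 pred edges [143.5 176.4] row 142.0
yel 0.039 -0.02 pred edges [147.8 179.7] row 186.0
yel 0.057 -0.05 pred edges [132.9 168.3] row 144.0
yel 0.057 -0.02 pred edges [137.9 172.1] row 192.0
yel dark cols [144] [178] 35 butt-> [(119, [247, 235, 58]), (122, [248, 236, 60]), (125, [231, 208, 56]), (128, [237, 207, 49]), (131, [240, 219, 44]), (134, [240, 214, 40]), (137, [97, 88, 81]), (140, [104, 95, 82])]
red 0.039 -0.05 pred edges [264.4 298. ] row 141.0
red 0.039 -0.02 pred edges [264.9 297.3] row 186.0
red 0.057 -0.05 pred edges [263.1 299.3] row 144.0
red 0.057 -0.02 pred edges [263.6 298.6] row 192.0
red dark cols [266] [300] 35 butt-> [(119, [243, 79, 74]), (122, [245, 78, 73]), (125, [130, 55, 55]), (128, [240, 72, 67]), (131, [233, 63, 58]), (134, [202, 56, 52]), (137, [102, 83, 85]), (140, [103, 83, 85])]
blue 0.039 -0.05 pred edges [386.  418.9] row 142.0
blue 0.039 -0.02 pred edges [382.5 414.3] row 187.0
blue 0.057 -0.05 pred edges [394.1 429.5] row 145.0
blue 0.057 -0.02 pred edges [390.  424.2] row 193.0
blue dark cols [371] [419] 49 butt-> [(120, [37, 72, 144]), (123, [36, 72, 143]), (126, [31, 53, 103]), (129, [30, 61, 130]), (132, [35, 67, 136]), (135, [32, 66, 137]), (138, [41, 42, 51]), (141, [40, 41, 54])]
green 0.039 -0.05 pred edges [503.3 534.2] row 144.0
green 0.039 -0.02 pred edges [496.2 526.3] row 187.0
green 0.057 -0.05 pred edges [519.8 552.6] row 147.0
green 0.057 -0.02 pred edges [511.7 543.6] row 193.0
green dark cols [473] [522] 50 butt-> [(122, [36, 154, 70]), (125, [34, 153, 69]), (128, [33, 154, 69]), (131, [35, 154, 70]), (134, [38, 157, 72]), (137, [28, 63, 37]), (140, [32, 91, 47]), (143, [32, 93, 48])]
```

```bash
python3 -c "
from rig import job; print(job.close_job())"
```

```text
the job is handed in; nothing more can be done
None
```

The red, blue and yellow drivers are pressed home in their own clips with bits pointing away, centred to about 1–2 mm. I checked home height by camera at the butt ends only and took the front clips from press travel and force. The job is handed in at about 20 s.

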